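Load the cam lift and hold it at full lift

ROBOT

A 7-joint arm with a two-finger parallel gripper is mounted at the origin on the work surface. World frame = base frame: x ahead of the robot, y to its left, z up, the work surface at z = 0. Lengths are in m, angles in rad, forces in N, time in s.
With the tool pointing down it reaches from about 0.35 to 0.9 m from the base axis. Payload 19.9 kg.
Tool frame: the origin (TCP) lies midway between the tips of the shut fingers; the grasp point (between the pads) lies 19 mm behind it; z points along the fingers, y is the direction in which the jaws open and shut (so a half turn about z gives the same grasp; the last joint's range is limited). The gripper opens to 94 mm and grips with 3 to 60 N. Pads are 16 mm wide; open, the fingers measure 119 mm over their backs; the gripper's body (75 mm by 177 mm) begins 78 mm behind the grasp point.
Start: joints at [1.089, 0.417, -0.01, 1.614, 0.005, 1.111, -0.053], TCP at [0.266, -0.566, 0.205] pointing down, gripper open.
Joint ranges: [-2.81, 2.81], [-0.39, 2.02], [-1.27, 1.25], [0.06, 2.57], [-1.19, 4.33], [0.19, 2], [-2.82, 2.82]. Speed limits (rad/s): [1.89, 1.89, 2.39, 2.39, 3.01, 3.01, 3.01].

INTERFACE

Orientations are given as a 3x3 rotation matrix whose columns are the frame's x, y, z axes.
In Python, from bench import arm, fingers, imaging gives the robot as it stands. Calls block until the motion is done:
- arm.reach(position, orientation): joint-space move of the TCP to a pose.
- arm.servo_line(position, frame=None, velocity=0.15): straight line of the TCP; frame=None keeps the orientation; velocity is the mean speed in m/s.
- arm.set_joints(angles): joint-space move.
- fingers.grip(opening, newtons=None): opening from 0.0 (shut) to 1.0 (fully open); newtons is the grip in N (None keeps the last); returns when the fingers have stopped.
- arm.hold(seconds).
- arm.solve_ik(position, orientation): joint angles nearest the present ones, or None.
- imaging.snapshot(name): name is "side" or "top"; returns a dict with "frame" (384x512x3 uint8, red, green, blue), "K" (3x3 intrinsics, pixels), "T" (4x4, takes a point from camera to world coordinates). Camera axes: x right, y up, looking along -z (the intrinsics and any distortion apply to the point x, -y, -z); pixel columns grow to the right and rows downward; lengths in m; the calibration is good to about 2 mm. A picture is of the moment at which its call begins. There is no depth.
A pose or a line that the arm cannot do raises arm.IKError and nothing moves.
- arm.finish_job(): hands the job in, once; it reports no verdict.
Readings, each from a call of its own:
- arm.read_t(): time.
- arm.read_qpos(): joint angles.
- arm.read_qd(): joint speeds.
- arm.read_joint_torque(): joint torques, N m.
- arm.read_tool_pos(): TCP position.
- arm.read_tool_rot(): TCP orientation.
- arm.read_wrist_force(): force on the tool from outside, world axes, zero at the start.
- arm.read_ft_torque(): the same for the moment, N m.
- arm.read_width(): opening from 0.0 (shut) to 1.0 (fully open).
Only numpy, scipy, OpenCV 4.12 (cv2) and the standard library are available. Lean on these libraries where they do the work, as an engineer would, in place of code of your own. Each camera call takes 0.05 s, during which the arm holds its last target.

TASK

Take the brass bar out of the wooden rack, lower it (do not drop it) upright into the sleeve of the green cam lift until it rests on the brass cam underneath, and let go of it. Then take the lever by its red grip and swing it up until it stands straight up, which is where the cam lifts the bar highest, and finish the program while still holding the lever there, because it springs back when released. Leave the other two bars in the rack and do not disturb the other things on the bench.

Things in the scene. Friction and masses are not known exactly. Their poses are not given: they have to be found in the camera images.
- lift: cam lift, fixed to the bench: dark steel base 130 x 100 x 12 mm with a green block 56 x 56 mm whose flat top is 107 mm above the bench, with a short steel funnel on it; under the block, between two green cheeks, is the brass cam that the lever turns. Origin on the bench under the sleeve's axis, z up. The lever is on its -x face. Its x axis is the lever's axle direction
- sleeve_mouth (a point): centre of the rim of the steel funnel over the sleeve, 115 mm above the bench. The funnel narrows from 34 to 21 mm over 8 mm of height; below it the sleeve is a vertical through hole 21 mm wide, 45 mm long. A bar let down through it rests on the cam with its lower end 51 mm above the bench (64 mm below the rim) with the lever at rest, 59 mm above the bench at full lift. Axes as lift
- lever_axle (a point): fixed point on the lever's axle, 45 mm out from the sleeve axis in the lift's -x direction and 30 mm above the bench. The lever turns about the lift's x axis through this point
- lever_grip (a point): middle of the free part of the lever's red grip: a round horizontal bar 18 mm thick, 70 mm long, parallel to the lift's x axis, at 120 mm from the axle; this point moves on that circle in the plane 95 mm from the sleeve axis in the lift's -x direction. The flat steel lever arm is on the side of the grip nearer the block, 33 mm to 42 mm from this point; the grip ends 32 mm beyond this point on the other side
- cam_lever (a joint): lever angle in rad: 0 at rest, leaning 1.30 rad (74 degrees) from upright towards the lift's +y; 1.30 straight up, where the lift is greatest (8 mm); up to the stop at 1.80, leaning to -y, where the lift is less again. Growing angle turns the grip from +y up and over to -y. A return spring pulls it back to 0: 2 to 3 N at the grip
- rack: wooden rack fixed to the bench, 60 x 200 x 45 mm (x, y, z), origin on the bench under its centre. Three holes 19 mm wide in a row along its y axis at -65, 0 and +65 mm, 35 mm deep
- brass_bar: the yellow brass round bar, 16 mm in diameter, 120 mm long, with a slightly chamfered foot, 190 g nominal, standing in one of the rack's holes with 75 mm showing; origin at the centre of its lower end, z along the bar
- steel_bar: bare steel bar of the same size standing in the rack, origin at its lower end: leave it
- blue_bar: blue painted bar of the same size standing in the rack, origin at its lower end: leave it
- padlock: brass padlock lying flat, 85 x 46 x 22 mm; bystander, leave it alone
- oil_bottle: amber oil bottle, 50 mm wide, 120 mm tall, standing; bystander, leave it alone
- mug: white mug, 80 mm wide, 90 mm tall, standing; bystander, leave it alone
- screwdriver: screwdriver lying flat, about 200 mm long; bystander, leave it alone
- brush: hand brush lying flat, about 200 mm long; bystander, leave it alone
Things that resemble listed ones, but are neither listed nor needed, are in the scene too. Of the things that look like the steel_bar, the smallest one is meant.

How it is judged:
On the way:
1. the brass bar stands upright in the sleeve on the cam, let go, with the lever still at rest (horizontal distance between brass_bar and sleeve_mouth below 0.005 m and angle between brass_bar's own z axis and vertical below 0.15 rad and contact force between the fingers and brass_bar below 0.1 N and height (world z) of brass_bar below 0.0545 m and value of joint cam_lever below 0.3 rad), for 0.2 s.
At the end, for the whole second after the job is handed in: the lever is held by the fingers (over 0.8 N on it), still, within 0.14 rad (8 degrees) of straight up; the brass bar stands in the sleeve, within 5 mm of its axis and 0.15 rad of upright, lifted to within 2 mm of the highest lift and not touched by the fingers; the other two bars stand in the rack (horizontal distance between brass_bar and sleeve_mouth below 0.005 m and angle between brass_bar's own z axis and vertical below 0.15 rad and contact force between the fingers and brass_bar below 0.1 N and horizontal distance between each of steel_bar, blue_bar and rack below 0.072 m and height (world z) of each of steel_bar, blue_bar below 0.016 m and height (world z) of brass_bar between 0.057 and 0.063 m and value of joint cam_lever between 1.16 and 1.44 rad and velocity of joint cam_lever between -0.1 and 0.1 rad/s and contact force between the fingers and cam_lever above 0.8 N); the arm keeps its last pose, push and grip.
It fails at once if the brass bar is dropped (falls free faster than 0.6 m/s) (linear speed of brass_bar above 0.6 m/s and contact force between the fingers and brass_bar below 0.05 N).
It fails at once if one of the other bars is lifted or moved by more than 30 mm (distance of any of steel_bar, blue_bar from where it was at the start of the episode above 0.03 m).
It fails at once if a bystander is moved by more than 30 mm or a standing one is tipped (distance of any of padlock, oil_bottle, mug, screwdriver, brush from where it was at the start of the episode above 0.03 m or angle between any of mug, oil_bottle's own z axis and vertical above 0.5 rad).
It also fails if it takes over 56 s, if anything falls off the work surface, if the arm or the gripper's body presses on something with over 40 N, if the wrist force passes 120 N, or if a joint passes its speed limit or range.

## Working session

There is one attempt and no reset: what is moved stays moved. The work goes in short steps, each a Python script; the robot and the scene stay as the last script left them, time stands still between calls to the robot, and variables do not carry over. Pictures are saved under pics/ and viewed, and the job is handed in when it is done.

```bash
ls; mkdir -p pics; python3 - <<'E'
from bench import arm, fingers, imaging
import cv2,numpy as np,pickle
for n in("side","top"):
    s=imaging.snapshot(n); pickle.dump(s,open(f"{n}0.pkl","wb"))
    cv2.imwrite(f"pics/{n}0.png",cv2.resize(s["frame"][:,:,::-1],(800,600),interpolation=cv2.INTER_CUBIC))
    print(n,s.keys(),s["K"],s["T"])
print(arm.read_t(),arm.read_tool_pos(),arm.read_tool_rot())
E
```

```text
pics
side dict_keys(['frame', 'K', 'T']) [[393.15786362   0.         260.93562672]
 [  0.         393.15786362 192.08734212]
 [  0.           0.           1.        ]] [[-0.7043147   0.51716661 -0.48629157  0.02467926]
 [-0.70985924 -0.51923856  0.47591088  0.47315782]
 [-0.00637612  0.6803896   0.73282285  0.89322278]
 [ 0.          0.          0.          1.        ]]
top dict_keys(['frame', 'K', 'T']) [[417.43198092   0.         258.22836589]
 [  0.         417.43198092 194.56591125]
 [  0.           0.           1.        ]] [[-0.00348298  0.97760018 -0.21044183  0.32275341]
 [-0.99998305 -0.00242317  0.00529377 -0.02958002]
 [ 0.00466525  0.2104567   0.97759205  1.2679849 ]
 [ 0.          0.          0.          1.        ]]
0.1 [ 0.26593965 -0.56523119  0.20489699] [[ 9.04824022e-01  4.25785378e-01 -5.48389093e-04]
 [ 4.25785721e-01 -9.04823539e-01  9.40352834e-04]
 [-9.58068724e-05 -1.08435008e-03 -9.99999408e-01]]
```

View pics/side0.png

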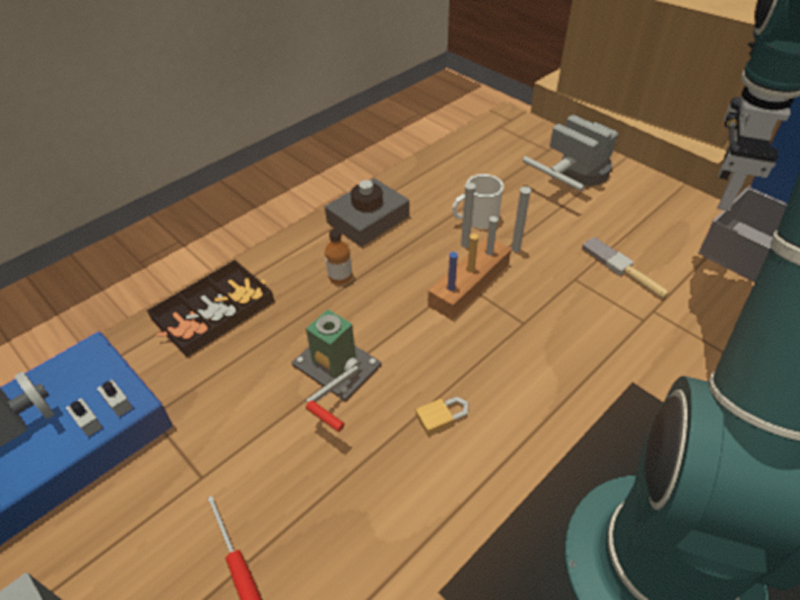

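View pics/top0.png

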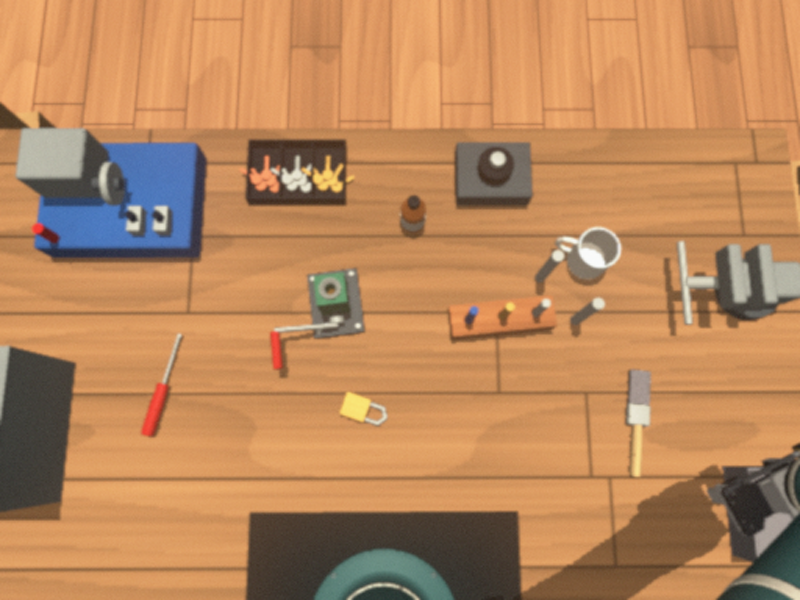

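Overview: in the top view the brass bar is in the rack's middle hole at about (509,308), blue is at (472,315) and steel at (545,305). Two taller steel posts stand outside the rack at (555,260) and (598,305). The lift is at (330,290) and the red grip at (277,350). Next I'll enlarge crops.

```bash
cat > h.py <<'E'
import numpy as np,cv2,pickle
def proj(s,P):
    P=np.atleast_2d(P);T=s["T"];c=(P-T[:3,3])@T[:3,:3]; c=c*[1,-1,-1]
    u=c@s["K"].T; return u[:,:2]/u[:,2:]
def ray(s,uv,z):
    d=np.linalg.inv(s["K"])@[uv[0],uv[1],1]; d=s["T"][:3,:3]@(d*[1,-1,-1]); o=s["T"][:3,3]
    return o+d*(z-o[2])/d[2]
def crop(s,x0,y0,w,h,f,name):
    im=s["frame"][y0:y0+h,x0:x0+w,::-1]
    im=cv2.resize(im,(w*f,h*f),interpolation=cv2.INTER_CUBIC)
    for x in range(x0-x0%10+10,x0+w,10): cv2.putText(im,str(x),((x-x0)*f,10),0,.35,(255,255,255),1);cv2.line(im,((x-x0)*f+f//2,12),((x-x0)*f+f//2,18),(255,255,255),1)
    for y in range(y0-y0%10+10,y0+h,10): cv2.putText(im,str(y),(0,(y-y0)*f+f//2+4),0,.35,(255,255,255),1)
    cv2.imwrite(f"pics/{name}.png",im)
E
python3 - <<'E'
from h import *
s=pickle.load(open("side0.pkl","rb"));t=pickle.load(open("top0.pkl","rb"))
crop(s,265,110,90,100,6,"srack");crop(s,180,190,80,95,6,"slift")
crop(t,280,140,120,90,6,"track");crop(t,165,165,75,80,7,"tlift")
E
```

```text
(no output)
```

View pics/srack.png

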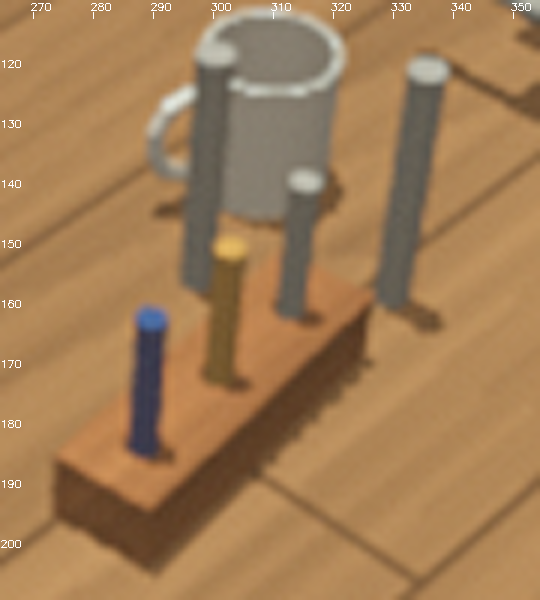

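View pics/slift.png

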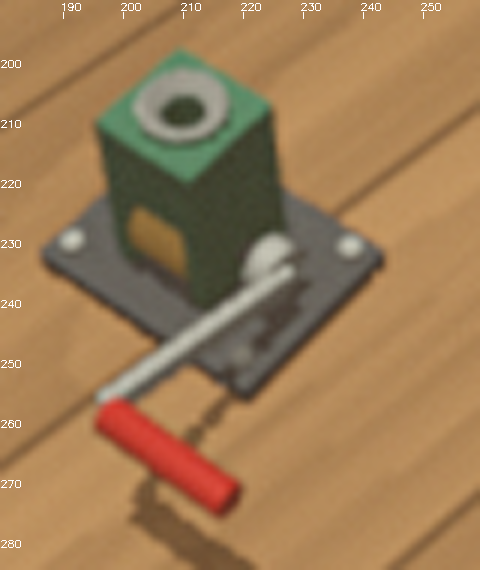

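View pics/track.png

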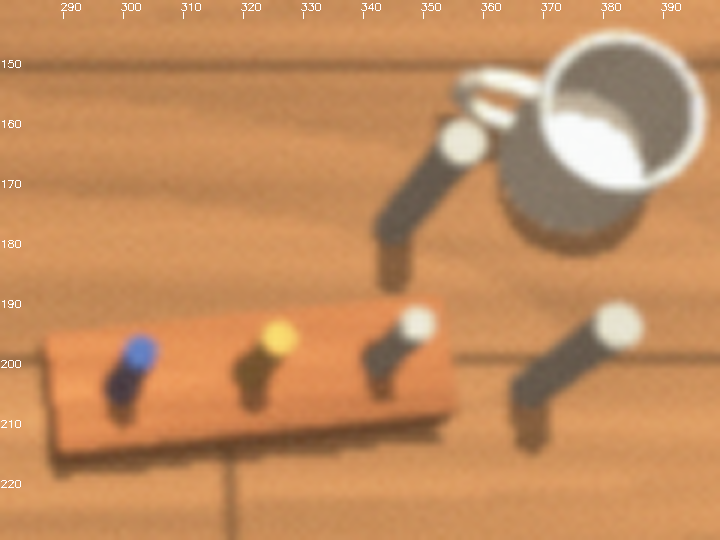

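View pics/tlift.png

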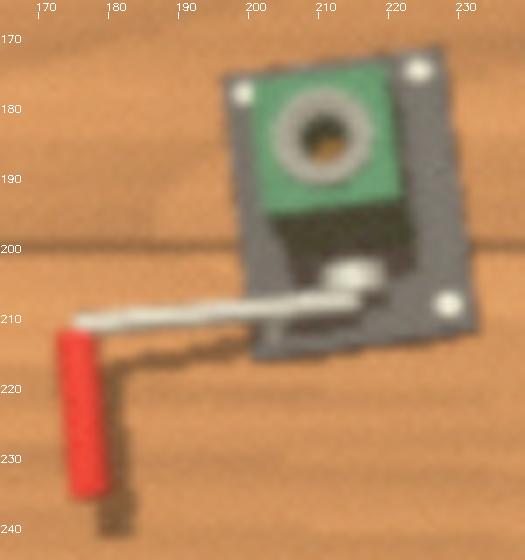

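```bash
cat >> h.py <<'E'
def tri(S,UV):
    A=[];b=[]
    for s,uv in zip(S,UV):
        d=np.linalg.inv(s["K"])@[uv[0],uv[1],1]; d=s["T"][:3,:3]@(d*[1,-1,-1]);d/=np.linalg.norm(d)
        M=np.eye(3)-np.outer(d,d);A.append(M);b.append(M@s["T"][:3,3])
    A=np.vstack(A);b=np.hstack(b);x=np.linalg.lstsq(A,b,rcond=None)[0]
    return x,np.linalg.norm(A@x-b)
E
python3 - <<'E'
from h import *
np.set_printoptions(precision=4,suppress=True)
s=pickle.load(open("side0.pkl","rb"));t=pickle.load(open("top0.pkl","rb"))
def tc(x,y,ox,oy,f): return (ox+x/f-.5,oy+y/f-.5)
R=lambda x,y:tc(x,y,280,140,6); L=lambda x,y:tc(x,y,165,165,7)
sr=lambda x,y:tc(x,y,265,110,6); sl=lambda x,y:tc(x,y,180,190,6)
for n,a,b in [("brass",R(279,338),sr(231,248)),("blue",R(141,353),sr(151,318)),("steel",R(418,324),sr(306,181)),
 ("tall1",R(464,142),sr(217,54)),("tall2",R(618,326),sr(429,70)),
 ("rim",L(322,136),sl(182,107)),("gripnear",L(77,333),sl(112,413)),("gripfar",L(88,497),sl(229,503)),
 ("bolt1",L(243,94),sl(72,240)),("bolt2",L(418,71),sl(0,0)),("bolt3",L(448,304),sl(350,246)),
 ("g1",L(252,86),sl(182,50)),("g2",L(385,68),sl(270,107)),("g3",L(400,197),sl(190,180)),("g4",L(268,214),sl(98,125))]:
    x,r=tri([t,s],[a,b]); print(n,x,r)
print("rack top corners",[ray(t,R(*p),.045)[:2] for p in[(47,337),(440,298),(455,412),(57,455)]])
print("base corners",[ray(t,L(*p),.012)[:2] for p in[(225,77),(442,48),(480,330),(255,358)]])
E
```

```text
brass [ 0.5625 -0.2256  0.1295] 0.0019988389819618024
blue [ 0.5559 -0.161   0.1296] 0.0014069550730579806
steel [ 0.5691 -0.2905  0.1297] 0.0018555790145368904
tall1 [ 0.6489 -0.3103  0.156 ] 0.002571885545494645
tall2 [ 0.5619 -0.3752  0.1571] 0.001978501150304286
rim [0.6018 0.0989 0.1107] 0.0024558724018767584
gripnear [0.5286 0.2045 0.0628] 0.003207591852668335
gripfar [0.4605 0.1978 0.0634] 0.002147708279649934
bolt1 [0.6427 0.144  0.0195] 0.0031442058019778302
bolt2 [0.6583 0.0939 0.125 ] 0.06357865309916588
bolt3 [0.5494 0.0533 0.0169] 0.002189338547872649
g1 [0.5973 0.1119 0.1671] 0.021128222516886914
g2 [0.6202 0.0638 0.0767] 0.03424487857719212
g3 [0.6037 0.0828 0.0397] 0.018741132958900956
g4 [0.5797 0.1315 0.1385] 0.027872845629935413
rack top corners [array([ 0.5824, -0.1234]), array([ 0.6019, -0.3209]), array([ 0.5439, -0.3254]), array([ 0.5228, -0.1273])]
base corners [array([0.6542, 0.1547]), array([0.6673, 0.0586]), array([0.54  , 0.0405]), array([0.528 , 0.1382])]
```

```bash
cat > fit.py <<'E'
from h import *
from scipy.optimize import least_squares
np.set_printoptions(precision=4,suppress=True)
s=pickle.load(open("side0.pkl","rb"));t=pickle.load(open("top0.pkl","rb"))
def tc(x,y,ox,oy,f): return (ox+x/f-.5,oy+y/f-.5)
R=lambda x,y:tc(x,y,280,140,6); L=lambda x,y:tc(x,y,165,165,7)
sr=lambda x,y:tc(x,y,265,110,6); sl=lambda x,y:tc(x,y,180,190,6)
c=.028
gy,gz=.12*np.sin(1.3),.03+.12*np.cos(1.3)
# (local pt, cam, px)
O=[((0,0,.115),t,L(322,136)),((0,0,.115),s,sl(182,107)),
((c,c,.107),t,L(252,86)),((c,-c,.107),t,L(385,68)),((-c,-c,.107),t,L(400,197)),((-c,c,.107),t,L(268,214)),
((c,c,.107),s,sl(98,125)),((c,-c,.107),s,sl(182,50)),((-c,-c,.107),s,sl(270,107)),((-c,c,.107),s,sl(190,180)),
((-.127,gy,gz),t,L(88,497)),((-.127,gy,gz),s,sl(229,503)),((-.061,gy,gz),t,L(77,333)),((-.061,gy,gz),s,sl(112,413))]
def loc(p,P): 
    ca,sa=np.cos(p[2]),np.sin(p[2]); P=np.array(P); return np.array([p[0]+ca*P[0]-sa*P[1],p[1]+sa*P[0]+ca*P[1],P[2]])
def res(p): return np.concatenate([proj(k,loc(p,P))[0]-u for P,k,u in O])
r=least_squares(res,[.6,.1,.13],loss="soft_l1"); print(r.x); print(r.fun.reshape(-1,2))
for cam in(t,s):
    OO=[o for o in O if o[1] is cam]
    q=least_squares(lambda p:np.concatenate([proj(k,loc(p,P))[0]-u for P,k,u in OO]),[.6,.1,.13]);print(q.x)
print("grip",loc(r.x,(-.095,gy,gz)))
for a,b in ((R(279,338),sr(231,248)),(R(141,353),sr(151,318)),(R(418,324),sr(306,181))): print(ray(t,a,.13),ray(s,b,.13))
E
python3 fit.py
```

```text
[0.6009 0.0982 0.1225]
[[ 0.4854  0.4477]
 [-0.3595 -1.182 ]
 [ 0.0703  0.0096]
 [ 0.4871  0.2328]
 [ 0.4406  0.6953]
 [-0.3068  0.6657]
 [-1.1795 -0.7743]
 [-0.4926 -0.7627]
 [ 0.3282 -0.6047]
 [-0.9142  0.2968]
 [ 0.5143  0.3979]
 [-0.5222  0.0124]
 [ 0.1584  1.4643]
 [-0.5685  0.7825]]
[0.6023 0.0988 0.1163]
[0.5993 0.0978 0.123 ]
grip [0.4925 0.2013 0.0621]
[ 0.5636 -0.2247  0.13  ] [ 0.5609 -0.2258  0.13  ]
[ 0.5567 -0.1604  0.13  ] [ 0.5548 -0.1611  0.13  ]
[ 0.5701 -0.2898  0.13  ] [ 0.5677 -0.2909  0.13  ]
```

```bash
cat >> h.py <<'E'
BAR=np.array([.5623,-.2253]); LIFT=np.array([.6009,.0982]); YAW=.1225
def rot(a): # tool down, tool y (jaws) along world angle a
    y=np.array([np.cos(a),np.sin(a),0]);z=np.array([0,0,-1.]);x=np.cross(y,z);return np.column_stack([x,y,z])
def loc(P):
    ca,sa=np.cos(YAW),np.sin(YAW);P=np.array(P,float);return np.array([LIFT[0]+ca*P[0]-sa*P[1],LIFT[1]+sa*P[0]+ca*P[1],P[2]])
E
python3 - <<'E'
from h import *
from bench import arm,fingers,imaging
np.set_printoptions(precision=3,suppress=True)
for nm,a in (("x",.1),("-x",.1+np.pi),("y",YAW+np.pi/2),("-y",YAW-np.pi/2)):
    for P in ([*BAR,.3],[*BAR,.088],[*LIFT,.3],[*LIFT,.129],loc((-.095,.1156,.043)),loc((-.095,0,.131))):
        print(nm,np.array(P),arm.solve_ik(np.array(P),rot(a)))
E
```

```text
x [ 0.562 -0.225  0.3  ] [ 0.651  0.34  -0.419  1.533  0.141  1.299  0.316]
x [ 0.562 -0.225  0.088] [ 0.626  0.546 -0.392  1.75   0.257  0.897  0.224]
x [0.601 0.098 0.3  ] [ 0.33   0.402 -0.734  1.517  0.273  1.328 -0.33 ]
x [0.601 0.098 0.129] [ 0.298  0.563 -0.692  1.707  0.411  1.022 -0.438]
x [0.492 0.201 0.043] [ 0.231  0.642 -0.869  1.947  0.648  0.858 -0.887]
x [0.507 0.087 0.131] [ 0.357  0.393 -0.708  1.94   0.318  0.922 -0.409]
-x [ 0.562 -0.225  0.3  ] [ 0.279  0.312  0.066  1.547 -0.021  1.283 -2.694]
-x [ 0.562 -0.225  0.088] [ 0.196  0.52   0.176  1.766 -0.115  0.866 -2.617]
-x [0.601 0.098 0.3  ] [ 0.538  0.518 -1.084  1.511  0.461  1.39   2.667]
-x [0.601 0.098 0.129] [ 0.534  0.733 -1.086  1.7    0.704  1.154  2.49 ]
-x [0.492 0.201 0.043] [ 0.369  0.766 -1.087  1.943  0.837  0.974  2.113]
-x [0.507 0.087 0.131] [ 0.623  0.536 -1.082  1.933  0.561  1.013  2.527]
y [ 0.562 -0.225  0.3  ] [ 0.827  0.379 -0.662  1.527  0.237  1.317  1.833]
y [ 0.562 -0.225  0.088] [ 0.8    0.598 -0.633  1.744  0.425  0.941  1.687]
y [0.601 0.098 0.3  ] [ 0.414  0.437 -0.864  1.515  0.336  1.345  1.214]
y [0.601 0.098 0.129] [ 0.352  0.59  -0.775  1.705  0.467  1.041  1.113]
y [0.492 0.201 0.043] [ 0.285  0.682 -0.95   1.945  0.717  0.896  0.653]
y [0.507 0.087 0.131] [ 0.538  0.474 -0.953  1.935  0.467  0.971  1.057]
-y [ 0.562 -0.225  0.3  ] [ 0.461  0.318 -0.169  1.54   0.055  1.288 -1.163]
-y [ 0.562 -0.225  0.088] [ 0.427  0.518 -0.128  1.757  0.082  0.872 -1.185]
-y [0.601 0.098 0.3  ] [ 0.235  0.373 -0.595  1.521  0.213  1.314 -1.831]
-y [0.601 0.098 0.129] [ 0.148  0.513 -0.48   1.712  0.276  0.984 -1.881]
-y [0.492 0.201 0.043] [ 0.018  0.541 -0.579  1.953  0.418  0.767 -2.249]
-y [0.507 0.087 0.131] [ 0.263  0.366 -0.589  1.943  0.255  0.906 -1.903]
```

```bash
python3 - <<'E'
from h import *
from bench import arm,fingers,imaging
p=arm.read_tool_pos()
arm.servo_line(np.array([p[0],p[1],.32]),velocity=.2)
arm.reach(np.array([*BAR,.28]),rot(.1))
arm.servo_line(np.array([*BAR,.16]),velocity=.15)
for n in("side","top"):
    s=imaging.snapshot(n)
    crop(s,*((250,90,110,100,6) if n=="side" else (270,130,130,95,6)),f"pre_{n}")
print(arm.read_t(),arm.read_tool_pos(),arm.read_wrist_force())
E
```

```text
3.5333 [ 0.56279502 -0.22550716  0.16103189] [-0.03711457 -0.37424967 -0.305257  ]
```

View pics/pre_side.png

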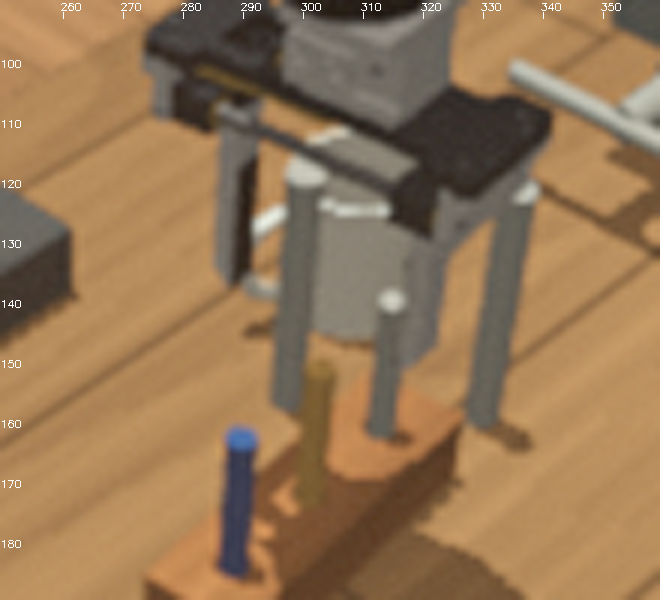

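View pics/pre_top.png

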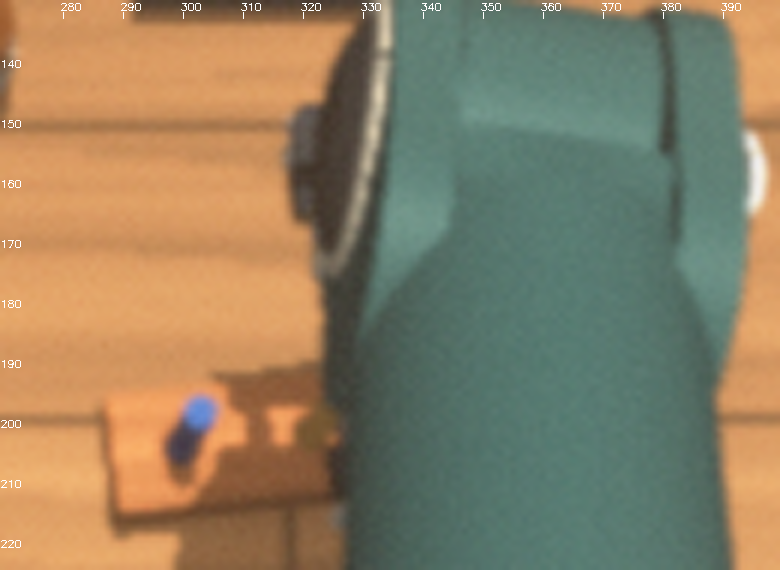

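The side view shows the fingers straddling the brass bar, with tips at about (289,136) and (317,150) and the bar top at (303,151). The blue and steel bars are clear. I'll go down and grip.

```bash
python3 - <<'E'
from h import *
from bench import arm,fingers,imaging
arm.servo_line(np.array([*BAR,.088]),velocity=.1)
print(arm.read_tool_pos(),arm.read_wrist_force())
fingers.grip(0.0,25)
print(arm.read_width(),arm.read_wrist_force(),arm.read_t())
arm.servo_line(np.array([*BAR,.14]),velocity=.08)
arm.servo_line(np.array([*BAR,.26]),velocity=.15)
print(arm.read_width(),arm.read_wrist_force(),arm.read_tool_pos())
s=imaging.snapshot("side");crop(s,250,60,110,100,6,"lift_side")
E
```

```text
[ 0.56267808 -0.22537651  0.08855083] [ 0.4957951  0.2015685 -0.1415473]
0.16710286405048994 [ 0.37700935 -0.29750155  0.02296635] 5.5833
0.1675669607802722 [ 0.29102736 -0.42568589 -2.363673  ] [ 0.56187722 -0.22517691  0.25898576]
```

View pics/lift_side.png

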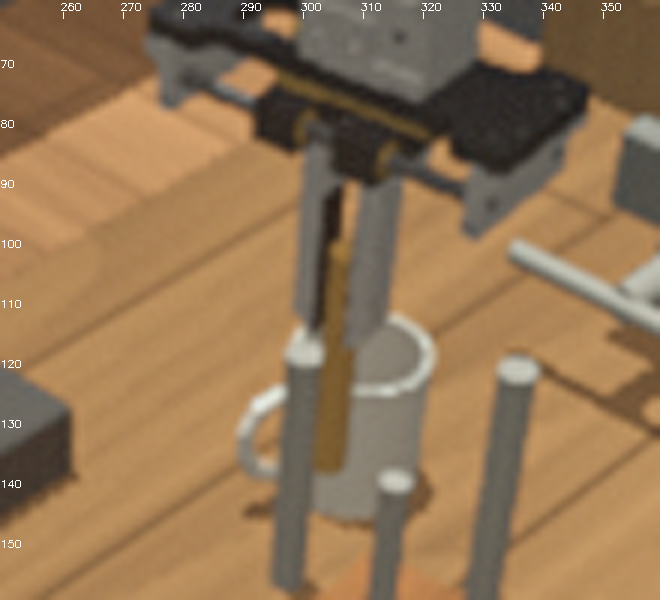

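The brass bar is held at (306,100)–(303,137) and looks upright. Now I'll carry it above the funnel and check.

```bash
python3 - <<'E'
from h import *
from bench import arm,fingers,imaging
arm.servo_line(np.array([*LIFT,.26]),velocity=.2)
arm.servo_line(np.array([*LIFT,.208]),velocity=.15)
arm.hold(.2)
p=arm.read_tool_pos();print(p,arm.read_t(),arm.read_wrist_force())
for n in("side","top"):
    s=imaging.snapshot(n)
    pickle.dump(s,open(f"{n}1.pkl","wb"))
    print(n,proj(s,[[*p[:2],p[2]-.078],[*p[:2],p[2]+.042],[*LIFT,.115]]))
    crop(s,*((165,150,100,90,6) if n=="side" else (165,130,100,90,6)),f"over_{n}")
E
```

```text
[0.60135861 0.09826938 0.20905435] 9.8583 [ 0.2070261  -0.63938663 -1.07721348]
side [[208.69424324 202.00945028]
 [203.42780147 168.41136175]
 [209.46326806 206.14838295]]
top [[210.3522673  182.86474141]
 [205.23609829 171.53988837]
 [210.98108692 184.3668411 ]]
```

View pics/over_side.png

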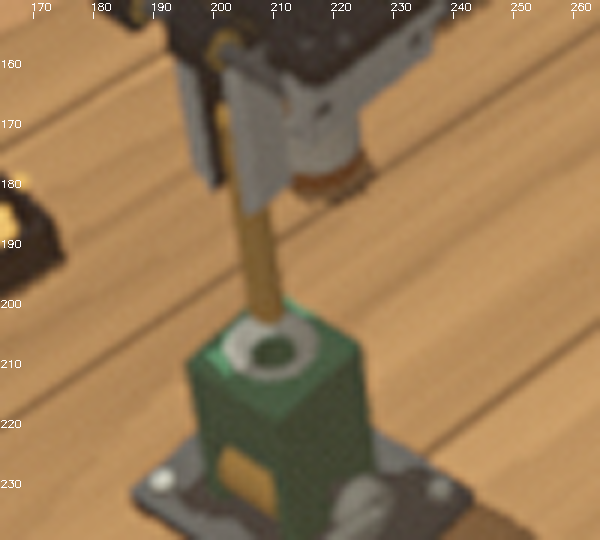

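View pics/over_top.png

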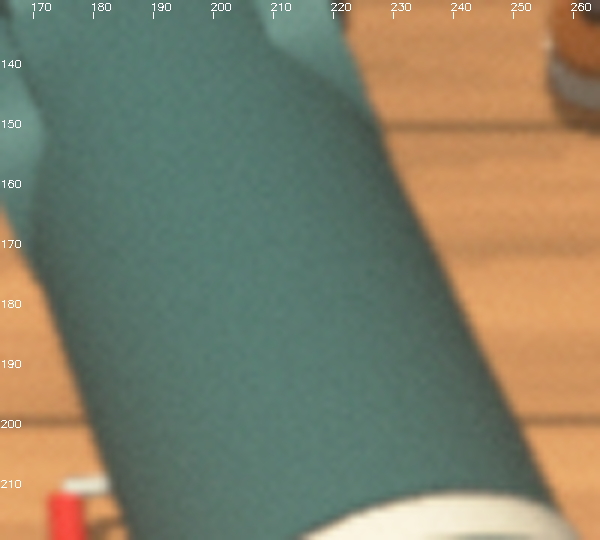

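In the side view the bar's foot at (209,202) is where the arm's pose predicts it, just above the funnel at (209.5,207). I'll shift about 1 mm towards that camera and lower in steps with force checks.

```bash
python3 - <<'E'
from h import *
from bench import arm,fingers,imaging
np.set_printoptions(precision=4,suppress=True)
X=LIFT+[-.0009,.0009]
f0=arm.read_wrist_force()
for z in (.19,.18,.17,.16,.15,.142,.137,.134,.132):
    arm.servo_line(np.array([*X,z]),velocity=.06)
    f=arm.read_wrist_force()-f0; print(arm.read_tool_pos(),f)
    if np.linalg.norm(f)>8: print("stop");break
s=imaging.snapshot("side");crop(s,165,150,100,90,6,"in_side")
print(arm.read_t(),arm.read_width())
E
```

```text
[0.5998 0.0991 0.1896] [-0.7422  1.0975  0.5207]
[0.5998 0.099  0.1795] [-1.1324  0.9632 -0.0145]
[0.5998 0.0991 0.1695] [0.5053 1.3029 0.6394]
[0.5998 0.0991 0.1596] [0.028  1.2456 0.7137]
[0.5998 0.0991 0.1495] [-0.311   1.5989 -0.2149]
[0.5997 0.0991 0.1415] [-0.1585  0.6266  0.7386]
[0.5999 0.0991 0.1367] [-0.4547  0.1633  0.5348]
[0.5999 0.0991 0.1338] [0.0934 0.7753 0.2327]
[0.5999 0.0991 0.1319] [-0.958   0.6003  0.4825]
12.7583 0.1647309531733779
```

View pics/in_side.png

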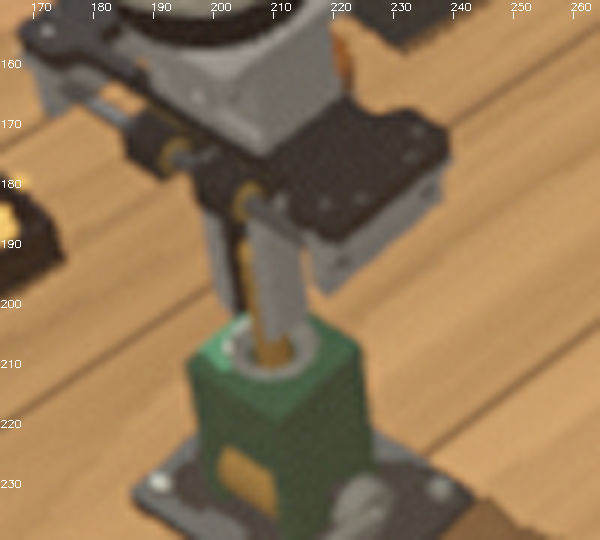

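The bar is in the sleeve without any side load, as seen at (209,208). I'll continue in 1 mm steps until it meets the cam.

```bash
python3 - <<'E'
from h import *
from bench import arm,fingers,imaging
np.set_printoptions(precision=4,suppress=True)
X=LIFT+[-.0009,.0009]
f0=np.mean([arm.read_wrist_force() for _ in range(3)],0)
for z in np.arange(.131,.1225,-.001):
    arm.servo_line(np.array([*X,z]),velocity=.03)
    f=arm.read_wrist_force()-f0; print(arm.read_tool_pos(),f)
    if f[2]>3 : print("contact");break
print(arm.read_t())
E
```

```text
[0.6    0.0991 0.131 ] [ 0.2984 -0.0543 -0.1315]
[0.6    0.0991 0.1299] [0.2451 0.838  0.6845]
[0.6    0.0991 0.1289] [1.1885 2.0915 0.1163]
[0.6001 0.0991 0.1282] [0.9337 0.5319 2.7267]
[0.6004 0.0992 0.1278] [-1.9831  0.2479 12.0592]
contact
14.0083
```

```bash
python3 - <<'E'
from h import *
from bench import arm,fingers,imaging
np.set_printoptions(precision=4,suppress=True)
fingers.grip(1.0); arm.hold(.5)
p=arm.read_tool_pos();print(arm.read_width(),p)
arm.servo_line(np.array([p[0],p[1],.25]),velocity=.15)
q=loc((-.095,.1156,.18)); arm.reach(q,rot(YAW+np.pi/2))
print(arm.read_t(),arm.read_tool_pos())
for n in("side","top"):
    s=imaging.snapshot(n); pickle.dump(s,open(f"{n}2.pkl","wb"))
    print(proj(s,[*LIFT,.171]),proj(s,loc((-.095,.1156,.0621))))
    crop(s,*((150,165,110,125,5) if n=="side" else (150,150,110,100,6)),f"rel_{n}")
E
```

```text
1.00689748947655 [0.6    0.0991 0.127 ]
17.9 [0.4928 0.201  0.1799]
[[207.183  191.5693]] [[207.525  266.3321]]
[[208.7891 179.5202]] [[176.6526 224.9834]]
```

View pics/rel_side.png

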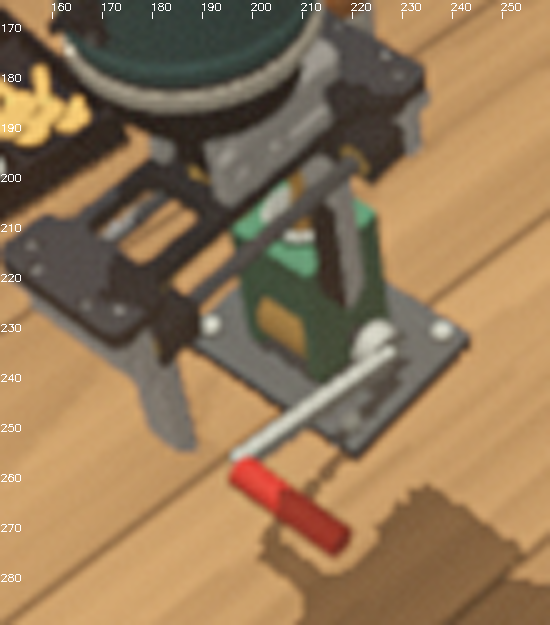

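View pics/rel_top.png

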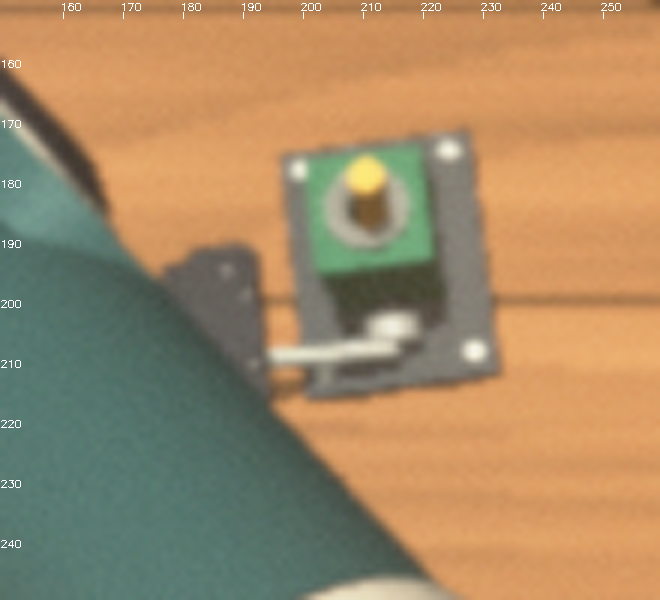

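The bar stands free in the sleeve in the top view, with its top at (210.5,179) and a slight lean of about 0.04 rad that is allowed. The lever is at rest with its grip centre at (208,266) in the side view, which matches the prediction. Next I'll grasp the grip.

```bash
python3 - <<'E'
from h import *
from bench import arm,fingers,imaging
np.set_printoptions(precision=4,suppress=True)
f0=arm.read_wrist_force()
arm.servo_line(loc((-.095,.1156,.043)),velocity=.12)
print(arm.read_tool_pos(),arm.read_wrist_force()-f0)
fingers.grip(0.0,20)
print(arm.read_width(),arm.read_wrist_force()-f0,arm.read_t())
s=imaging.snapshot("side");crop(s,150,165,110,125,5,"lev_side")
E
```

```text
[0.4929 0.2015 0.0436] [0.1248 1.4119 0.9373]
0.18659665491234756 [ 1.1707 -7.6766  0.2022] 20.45
```

View pics/lev_side.png

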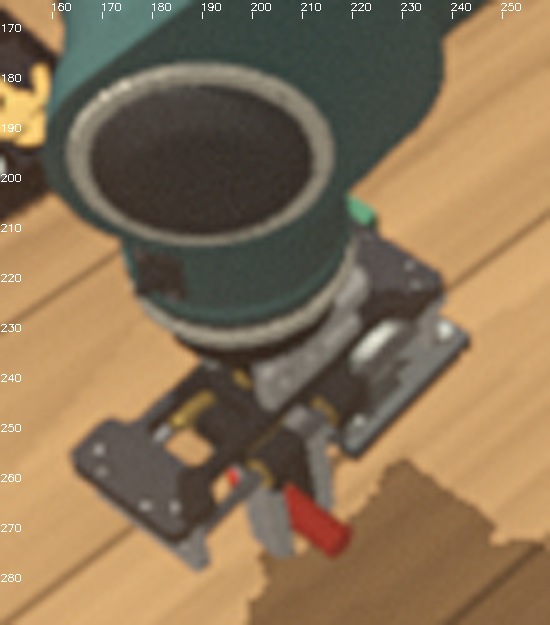

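The grip is held between the fingers: 17.5 mm opening, with the red grip at (213,268). Now I'll swing it along the arc and watch the force.

```bash
python3 - <<'E'
from h import *
from bench import arm,fingers,imaging
np.set_printoptions(precision=4,suppress=True)
for q in np.linspace(.12,1.32,11):
    a=1.3-q
    arm.servo_line(loc((-.095,.12*np.sin(a),.03+.12*np.cos(a)-.019)),velocity=.06)
    f=arm.read_wrist_force(); print(round(q,2),arm.read_tool_pos(),f,round(arm.read_width(),3))
    if np.linalg.norm(f)>30: print("stop");break
print(arm.read_t())
for n in("side","top"):
    s=imaging.snapshot(n)
    print(proj(s,loc((-.063,0,.15))),proj(s,loc((-.127,0,.15))),proj(s,[*LIFT,.179]))
    crop(s,*((150,130,110,125,5) if n=="side" else (150,150,110,100,6)),f"up_{n}")
E
```

```text
0.12 [0.4931 0.1953 0.0565] [ 3.1566 -6.4975 -5.5949] 0.184
0.24 [0.4939 0.1898 0.0694] [ 2.6437 -4.5864 -5.854 ] 0.18
0.36 [0.4948 0.1831 0.0816] [ 3.555  -0.8099 -5.0086] 0.185
0.48 [0.4959 0.1751 0.0931] [ 0.7462  6.0742 -5.4646] 0.181
0.6 [0.4971 0.1661 0.1034] [-0.8365 13.2095  0.7232] 0.183
0.72 [0.4986 0.156  0.1127] [-7.2378 16.0924 15.6458] 0.186
0.84 [0.5004 0.1428 0.12  ] [-6.1757 12.3783 18.451 ] 0.188
0.96 [0.5022 0.1289 0.1256] [-4.8448  9.2989 19.0182] 0.184
1.08 [0.5041 0.1144 0.1293] [-2.1362  5.8518 14.6435] 0.185
1.2 [0.5059 0.0998 0.1312] [0.2845 3.8398 9.0934] 0.184
1.32 [0.5075 0.0851 0.1315] [2.261  2.8696 5.2942] 0.183
24.8083
[[226.5419 208.7251]] [[246.3833 221.1235]] [[206.8417 189.3871]]
[[211.9797 203.6616]] [[214.4171 226.8171]] [[208.4585 178.7892]]
```

View pics/up_side.png

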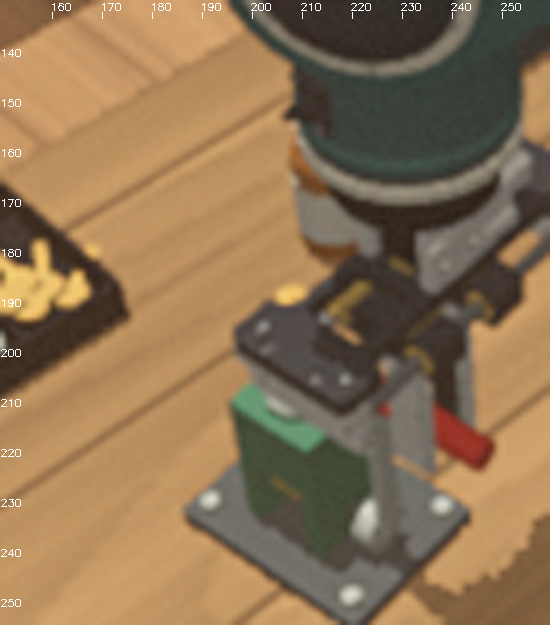

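View pics/up_top.png

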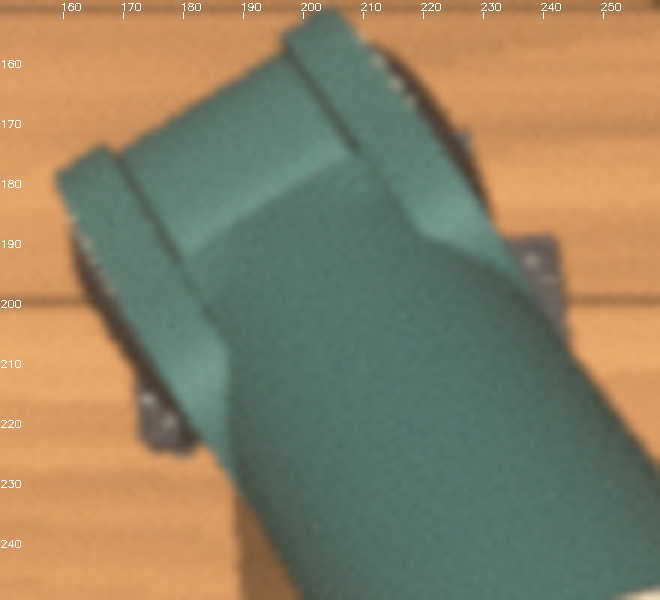

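In the side view the lever is upright, with the grip end at (247.5,219.5) against a predicted (246.4,221). The bar top at (208,188) fits full lift, since it would be at row 191.6 at rest. I'll check the rack and steadiness before handing in.

```bash
python3 - <<'E'
from h import *
from bench import arm,fingers,imaging
np.set_printoptions(precision=4,suppress=True)
for _ in range(2):
    arm.hold(.5); print(arm.read_tool_pos(),arm.read_wrist_force(),arm.read_width(),np.abs(arm.read_qd()).max())
p=arm.read_tool_pos()[:2]-LIFT; y=-np.sin(YAW)*p[0]+np.cos(YAW)*p[1]; print("angle",1.3-np.arcsin(y/.12))
for n in("side","top"):
    s=imaging.snapshot(n); cv2.imwrite(f"pics/end_{n}.png",cv2.resize(s["frame"][:,:,::-1],(800,600),interpolation=cv2.INTER_CUBIC))
E
```

```text
[0.5075 0.0852 0.1315] [1.0841 3.2605 6.2284] 0.18329760346207044 0.0014202998306899845
[0.5075 0.0852 0.1315] [1.013  2.9749 6.2889] 0.18750463253839547 0.001242069763551448
angle 1.3123660145622738
```

View pics/end_side.png

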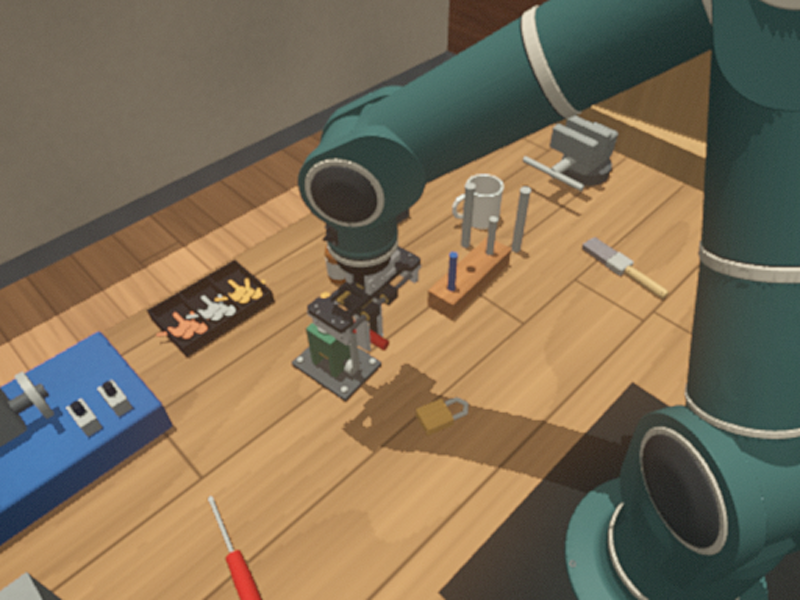

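View pics/end_top.png

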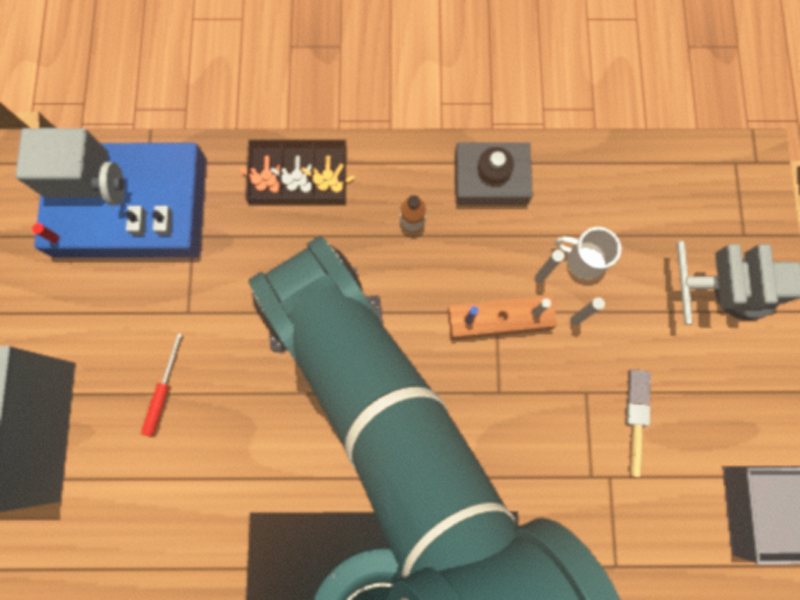

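The blue bar at (472,315) and steel bar at (545,305) are unmoved, and the bystanders are where they started. The arm is still and the lever is at about 1.31 rad, so I'm handing in.

```bash
python3 - <<'E'
from bench import arm
arm.finish_job(); print(arm.read_t())
E
```

```text
the job is handed in; nothing more can be done
the job is handed in; nothing more can be done
```

The job is handed in at about 26 s of robot time, with the arm still holding the lever up; the interface gave no verdict.

I took the brass bar out of the rack's middle hole and lowered it through the funnel until it met the cam. The contact force was about 12 N, and it was felt within 1 mm of the expected height. I let go of the bar there, then gripped the red handle and swung the lever up along its arc.

**Last checks:**
- **Lever:** it stands at about 1.31 rad, worked out from the arm's position, with straight up at 1.30. The grip was set to 20 N and the arm was still.
- **Brass bar:** its top was 1.3 pixels higher in the side view than full lift predicts, and the rest position would be 2.2 pixels lower than full lift. I did not measure its height more closely than that.
- **Other objects:** the blue and steel bars and the visible bystanders were where they started; the padlock could be checked only in the side view, because the arm hid it from above.

**Disagreements and limits:**
- The two cameras differed by 2–3 mm on the lift's position, so I used a combined fit.
- The bar leaned about 0.04 rad in the sleeve after release, within the 0.15 rad allowed. The arm hid it from the top camera afterwards, so I could not recheck the lean.
- The wrist force rose to about 23 N midway through the swing, below the limits.

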